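# Wedge up the camera module's tilt plate

## Robot

A 6-joint arm with a two-finger parallel gripper is mounted at the origin on the work surface. World frame = base frame: x ahead of the robot, y to its left, z up, the work surface at z = 0. Lengths are in m, angles in degrees, forces in N, time in s.
With the tool pointing down it reaches from about 0.35 to 0.875 m from the base axis. Payload 4.2 kg.
Tool frame: the origin (TCP) lies on the centre line of the jaws, within the pads' length; the fingertips stand 8 mm ahead of it and the grasp point (between the pads) lies 11 mm behind it; z points along the fingers, y is the direction in which the jaws open and shut (so a half turn about z gives the same grasp; the last joint's range is limited). The gripper opens to 87 mm and grips with 3 to 60 N. Pads are 19 mm wide; open, the fingers measure 117 mm over their backs; the gripper's body (75 mm by 190 mm) begins 51 mm behind the grasp point.
Start: joints at [-55.371, 22.042, 0.453, 0, -68.411, -14.817], TCP at [0.212, -0.588, 0.202] pointing down, gripper open.
Joint ranges: [-179.83, 179.83], [-69.29, 118.12], [-61.27, 80.66], [-181.25, 117.63], [-171.15, -9.14], [-177.46, 177.46]. Speed limits (degrees/s): [159.86, 159.86, 180, 180, 180, 180].

## Interface

Orientations are given as a 3x3 rotation matrix whose columns are the frame's x, y, z axes.
In Python, from station import sense, capture, finish_job, recognise gives the robot as it stands.
- The arm moves only by the tool apply_moves, never from a script. Its argument "plan" is a list that holds one entry, the list of rows, each a list of 7 numbers: the opening in per cent of the stroke, from 0 (shut) to 100 (fully open), then the shift along the world's x, y, z in units of 25 mm (1.0 is 25 mm), then the turn, a rotation vector about the world's x, y, z in rad. A call has 1 to 12 rows; each row shifts and turns the pose as measured when the row begins; what a row does not reach is not made up. A row lasts 1/12 s, in which the tool goes at most 41.7 mm and 7.16 degrees, less where a joint would pass 70% of its speed; a pose out of reach is approached as far as the arm can. A call is refused whole if a number of a shift passes 1 or a number of a turn 0.125, either way. A call with a gripper value outside its range is refused whole. The fingers move at their own pace and stop on an object; the grip force is fixed at half the most. Time passes only in rows, so rows that do not move let the fingers close. It gives the time, the measured TCP pose, the force and the opening at its end, in the units of the state.
- sense(): the state, without advancing time (a new reading comes with each control period).
- capture(name): name is "side" or "top"; returns a dict with "pixels" (480x640x3 uint8, red, green, blue), "depth" (480x640 float32, m along the optical axis (not along the pixel's ray), 0 where there is no reading), "mtx" (3x3 intrinsics, pixels), "R" (3x3) and "t" (3): a world point X has camera coordinates R X + t. Camera axes: x right, y down, z forward; pixel columns grow to the right and rows downward; lengths in m; the calibration is good to about 2 mm. A picture is of the moment at which its call begins.
- finish_job(): hands the job in, once; it reports no verdict.
Trained networks look in a picture, given as the dict that the camera call returned (one of the last four; its "shot" number tells which), for a name from the list of things; names that differ only in an ending like _2 or _b are one class to them, and where a whole thing is asked for, a point or a joint stands for the part that bears it (a point fixed in the world has none). Each returns a list of dicts, best first, with "score" (0 to 1); they miss things now and then, are a little off and sometimes report something else, mostly with a low value. They report only what shows in the picture. A call takes as long as a camera call. They do not tell look-alikes from the thing itself.
- recognise(label, picture): "at" ([x, y, z] in m, in the coordinates of the camera as it stood for that picture, good to about 4 mm: the middle of the surface that is visible of it).
The state is a dict: "time_s": time; "joints": joint angles; "joint_velocities": joint speeds; "effort": joint torques, N m; "tcp_pos": TCP position; "ee_rot": TCP orientation; "wrist_force": force on the tool from outside, world axes, zero at the start; "moment": the same for the moment, N m; "gripper_width": opening from 0.0 (shut) to 1.0 (fully open).
Only numpy, scipy, OpenCV 4.12 (cv2) and the standard library are available. Lean on these libraries where they do the work, as an engineer would, in place of code of your own. Each camera call takes 0.05 s, during which the arm holds its last target.

## Task

The inspection camera's hinged base plate needs propping up so that its lock screws can be reset: lift the aluminium setting wedge up and off its hook, lay it flat on the white machine base in front of the camera module and push its thin end in under the plate's front lip, between the two steel rest pads, until the lip just lifts off the pads (about 3 mm, not more than 5). Finish still gripping the wedge there, flat on the base with the plate resting on it. Keep the gripper off the camera module and leave the loose post, gauge and lens where they stand.

Things in the scene. Friction and masses are not known exactly. Their poses are not given: they have to be found in the camera images.
- wedge_grip (a point): Middle of the upright flat grip of the aluminium setting wedge (loose, about 220 g, 130 mm long, 30 wide). Grip: 34 mm along the wedge, 14 mm thick across it, 48 mm tall; its middle is 70 mm above the wedge's flat underside, over the centre of mass. Thin end 80 mm ahead of it, butt end 50 mm behind. x towards the thin end, y across (through the 14 mm), z up from the underside.
- wedge_hole (a point): Top of the wedge's hanging hole, 24 mm straight below wedge_grip, 46 mm above the underside; same axes. It rests on the hook bar. The hole runs along y through the 14 mm handle, 22 mm wide (x) and 24 mm tall (downwards from this point).
- wedge_nose (a point): Middle of the lower edge of the wedge's thin end, 80 mm ahead (x) of and 70 mm below wedge_grip; same axes. The wedge is 3 mm thick here and thickens evenly to 18 mm over 90 mm (1 mm for every 6 mm).
- hook (a point): On the centre line of the level 7 mm hook bar that carries the wedge, 7 mm before its end; the bar points out of its rack along -x; z up. The end is bent up, its tip 6 mm above the top of the bar: raise the wedge 7 to 16 mm (11 is best), then draw it off along -x, 50 mm or more. The wedge hangs 14 to 22 mm from this point, towards +x.
- rack: Fixed grey sheet-metal rack of the hook. Origin at the foot, below where the wedge hangs; -x is the way the hooks point, z up. Its upright sheet (260 mm wide, 98 mm tall) stands 34 mm behind the origin; the hook bar's centre line is 90 mm up. A small spanner hangs on a second hook 120 mm towards -y, past the wedge's butt end. The wedge's thin end points to +y.
- module: Fixed foot of the black camera module. Origin at height 0 right below the middle of the lip's edge; x points level into the module (the way to push), y along the lip, z up. Rest pads 22 mm square, 6 mm tall under the lip at y = +60 and -60 mm, 98 mm free between them; pads reach 4 mm before the lip. Open under the plate. Camera column (146 mm tall) from 55 mm behind the lip.
- lip (a point): Middle of the lower front edge of the tilt plate (164 mm deep, 150 wide, 10 thick). At rest 6 mm above the machine base; rises as the plate is wedged up, starting when the wedge is about 18 mm in. Plate and camera, about 0.8 kg, bear on the lip with about 3.5 N; pushing the wedge takes about 4 to 12 N.
- tilt_plate (a joint): Tilt of the plate about its rear hinge, which lies 170 mm behind the lip: 0 rad resting on the pads, growing as the lip rises (3 mm of lift is 0.0176 rad).
- post: Loose steel post, 28 mm thick and 80 mm tall, standing upright; origin at its foot. A bystander.
- gauge: Loose round pressure gauge lying on its back, 50 mm across, 26 mm tall, with a brass stub; origin at its underside. A bystander.
- lens: Loose black lens, 40 mm across and 44 mm tall, standing upright; origin at its foot. A bystander.
Things that resemble listed ones, but are neither listed nor needed, are in the scene too. Of the things shaped like the part that bears wedge_grip, the aluminium one is meant. Of the things that look like the module, the larger one is meant.

How it is judged (in metres and radians):
On the way, in this order (a step that is already met when the one before it is completed fails the run):
1. the wedge is lifted up and off its hook and held clear of the rack (contact force between wedge and rack below 0.05 N and distance between wedge_grip and hook above 0.06 m and contact force between the fingers and wedge above 1 N), for 0.2 s.
2. the wedge's thin end is under the lip, flat on the base (x of wedge_nose in the frame of module above 0.005 m and height (world z) of wedge_nose below 0.005 m), for 0.1 s.
At the end, for the whole second after the job is handed in: The lip stands 1.3 to 6 mm above its rest height, carried by the wedge (over 0.8 N); the thin end is within 45 mm of the lip's middle; the wedge is still, flat on the base (thin end under 4 mm up, tilt under 0.07 rad) and gripped (over 2 N) to the end; the robot does not touch the module (height (world z) of lip between 0.0073 and 0.012 m and contact force between wedge and tilt_plate above 0.8 N and contact force between the fingers and wedge above 2 N and contact force between each of the arm, the fingers and tilt_plate below 0.3 N and height (world z) of wedge_nose below 0.004 m and angle between wedge_grip's own z axis and vertical below 0.07 rad and y of wedge_nose in the frame of module between -0.045 and 0.045 m and linear speed of wedge below 0.02 m/s and velocity of joint tilt_plate below 0.05 rad/s); the arm keeps its last pose, push and grip.
It fails at once if the robot pushes on the camera module (contact force between any of the fingers, the arm and tilt_plate above 2 N).
It fails at once if the post, gauge or lens is moved more than 20 mm (distance of any of post, gauge, lens from where it was at the start of the episode above 0.02 m).
It also fails if it takes over 45 s, if anything falls off the work surface, if the arm or the gripper's body presses on something with over 40 N, if the wrist force passes 120 N, or if a joint passes its speed limit or range.

## Working session

There is one attempt and no reset: what is moved stays moved. The work goes in short steps, Python scripts to look and compute and a tool call to move; the robot and the scene stay as the last step left them, time stands still between calls to the robot, and variables do not carry over. Pictures are saved under pics/ and viewed, and the job is handed in when it is done.

Besides the shell and the picture viewer there is one more tool, called after "Call:" as a command line: name --argument value ..., lists and objects as JSON in quotes. apply_moves: Moves the arm, as the interface text tells. Its arguments: {"type":"object","properties":{"plan":{"type":"array","items":{"type":"array","items":{"type":"array","items":{"type":"number"}}}}},"required":["plan"]}

```bash
mkdir -p pics; ls; cat > h.py <<'E'
from station import sense, capture, finish_job, recognise
import numpy as np, cv2, pickle
def cap(n,save=None):
    c=capture(n)
    if save: cv2.imwrite(f'pics/{save}.png',c['pixels'][:,:,::-1]); pickle.dump({k:c[k] for k in c},open(f'pics/{save}.pkl','wb'))
    return c
def w(c,p): return np.array(c['R']).T@(np.array(p)-np.array(c['t']))
def px(c,X):
    q=np.array(c['mtx'])@(np.array(c['R'])@np.array(X)+np.array(c['t'])); return q[:2]/q[2]
def deproj(c,u,v,d=None):
    d=c['depth'][int(v),int(u)] if d is None else d
    return w(c,np.linalg.inv(c['mtx'])@np.array([u,v,1])*d)
def cloud(c):
    v,u=np.mgrid[0:480,0:640]; d=c['depth']
    P=np.stack([u*d,v*d,d],-1)@np.linalg.inv(c['mtx']).T
    return (P-np.array(c['t']))@np.array(c['R'])
E
python3 - <<'E'
from h import *
for n in('side','top'):
    c=cap(n,n+'0')
    print(n,w(c,[0,0,0]))
    for l in ['wedge_grip','wedge_hole','wedge_nose','hook','rack','module','lip','post','gauge','lens']:
        for r in recognise(l,c)[:4]:
            X=w(c,r['at']); print(l,round(r['score'],2),X.round(3),px(c,X).round())
E
```

```text
pics
side [-0.0204176   0.597641    0.71639951]
wedge_grip 0.94 [0.529 0.277 0.103] [193. 335.]
wedge_grip 0.87 [0.726 0.275 0.02 ] [131. 317.]
wedge_grip 0.68 [0.362 0.251 0.02 ] [289. 418.]
wedge_hole 0.83 [0.359 0.25  0.019] [290. 419.]
wedge_hole 0.68 [0.532 0.274 0.109] [193. 331.]
wedge_hole 0.59 [0.731 0.276 0.02 ] [129. 315.]
wedge_nose 0.97 [0.726 0.28  0.019] [129. 319.]
wedge_nose 0.66 [0.528 0.279 0.103] [193. 336.]
wedge_nose 0.55 [0.361 0.253 0.013] [288. 422.]
hook 0.95 [0.509 0.331 0.051] [179. 387.]
rack 0.93 [0.506 0.336 0.06 ] [176. 386.]
module 0.86 [ 0.522 -0.218  0.022] [386. 233.]
module 0.67 [ 0.312 -0.127  0.012] [450. 301.]
lip 0.66 [ 0.528 -0.215  0.018] [383. 234.]
lip 0.63 [ 0.306 -0.125  0.013] [452. 303.]
lip 0.24 [ 0.523 -0.218  0.022] [385. 233.]
post 0.8 [ 0.712 -0.063  0.048] [270. 223.]
gauge 0.92 [0.706 0.134 0.025] [200. 280.]
gauge 0.6 [ 0.712 -0.064  0.046] [270. 224.]
lens 0.72 [0.684 0.024 0.037] [250. 252.]
top [ 0.25890786 -0.02126771  1.42844614]
wedge_grip 0.84 [0.523 0.257 0.06 ] [200. 256.]
wedge_grip 0.79 [0.371 0.241 0.015] [206. 322.]
wedge_grip 0.72 [0.717 0.262 0.012] [206. 185.]
wedge_hole 0.97 [0.718 0.271 0.01 ] [203. 184.]
wedge_hole 0.79 [0.371 0.248 0.017] [203. 322.]
wedge_hole 0.71 [0.524 0.26  0.058] [199. 256.]
wedge_hole 0.16 [ 0.524 -0.22   0.015] [398. 263.]
wedge_nose 0.93 [0.528 0.259 0.061] [199. 254.]
wedge_nose 0.93 [0.714 0.266 0.013] [205. 185.]
wedge_nose 0.65 [0.368 0.242 0.016] [206. 323.]
hook 0.56 [0.541 0.317 0.003] [180. 253.]
rack 0.7 [0.543 0.323 0.006] [178. 252.]
module 0.68 [ 0.315 -0.129  0.01 ] [360. 349.]
lip 0.66 [ 0.319 -0.122  0.012] [357. 347.]
lip 0.64 [ 0.527 -0.22   0.021] [398. 262.]
post 0.6 [ 0.711 -0.074  0.071] [340. 182.]
post 0.49 [0.709 0.125 0.027] [260. 187.]
gauge 0.89 [0.71  0.13  0.024] [258. 187.]
lens 0.6 [0.686 0.016 0.043] [303. 195.]
lens 0.39 [ 0.711 -0.071  0.07 ] [339. 182.]
```

View pics/side0.png

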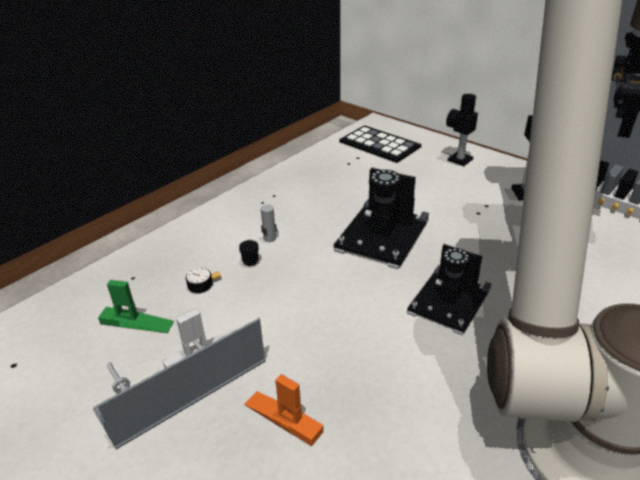

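View pics/top0.png

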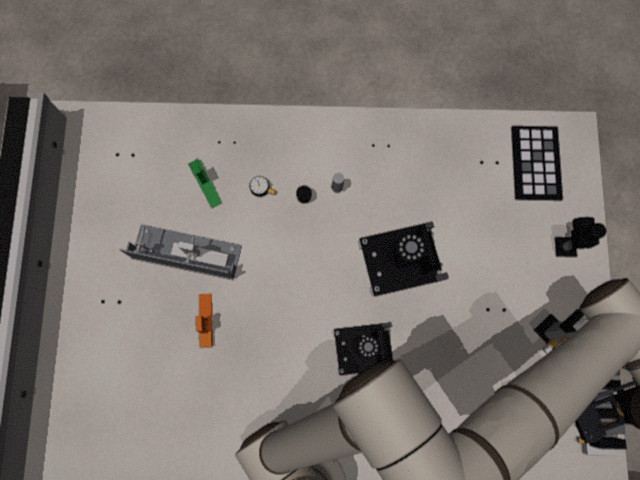

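```bash
python3 - <<'E'
import cv2
a=cv2.imread('pics/side0.png')[290:450,110:310]; b=cv2.imread('pics/top0.png')
cv2.imwrite('pics/c1.png',cv2.resize(a,None,fx=4,fy=3.75,interpolation=3)[:600])
cv2.imwrite('pics/c2.png',cv2.resize(b[205:325,150:260],None,fx=5,fy=5,interpolation=3))
cv2.imwrite('pics/c3.png',cv2.resize(b[200:370,325:465],None,fx=3.5,fy=3.5,interpolation=3))
E
```

```text
(no output)
```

Three wedge-shaped things: green (side 130,305), aluminium on the rack (side 193,335 / top 195,254), and orange (side 288,410). The aluminium one, hanging on the rack hook, is meant. Of the two modules, the larger is at top (400,258). I'll confirm both in crops.

View pics/c1.png

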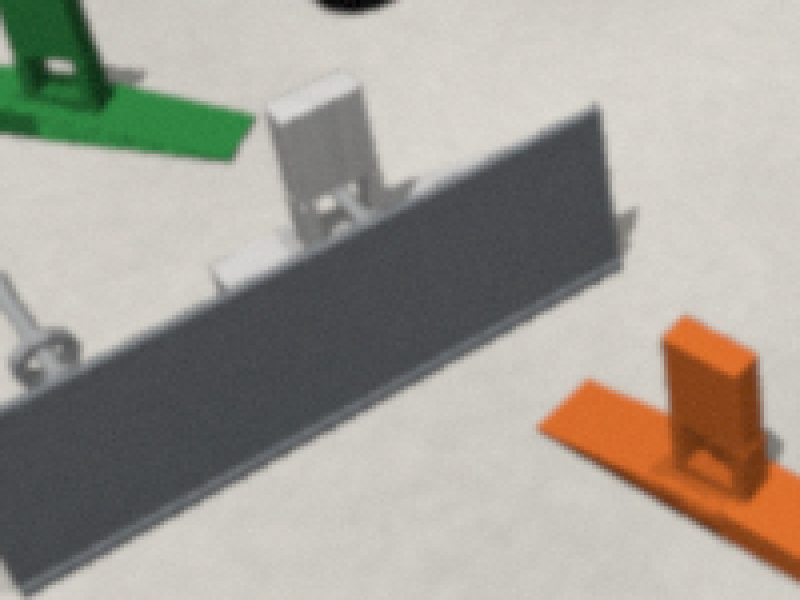

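View pics/c2.png

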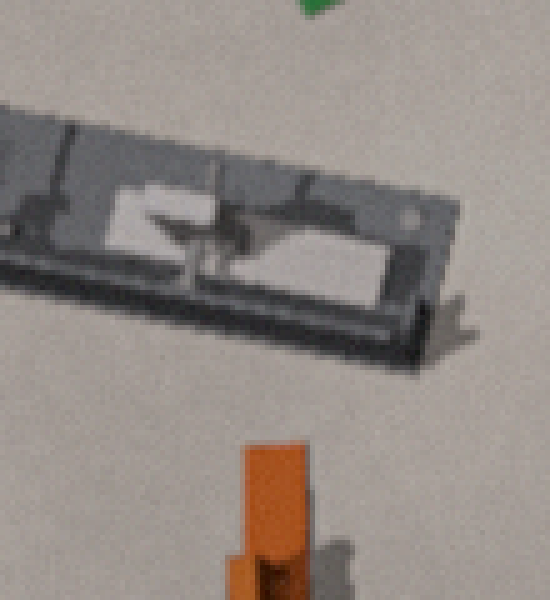

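View pics/c3.png

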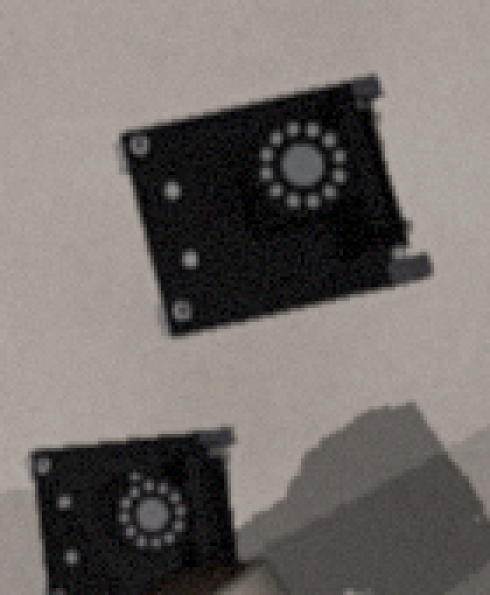

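```bash
python3 - <<'E'
from h import *
for n in('side0','top0'):
    c=pickle.load(open(f'pics/{n}.pkl','rb')); P=cloud(c).reshape(-1,3); ok=c['depth'].reshape(-1)>0
    fl=P[ok&(P[:,0]>.4)&(P[:,0]<.6)&(P[:,1]>-.05)&(P[:,1]<.15)]; print(n,'floor',np.median(fl[:,2]))
    m=ok&(abs(P[:,0]-.535)<.12)&(abs(P[:,1]-.28)<.12)
    t=P[m&(P[:,2]>.12)&(P[:,2]<.16)]; print(len(t),'ztop',np.percentile(t[:,2],[5,50,95]) if len(t) else 0)
    t2=P[m&(P[:,2]>.134)]
    if len(t2)>4: print('top face',len(t2),t2.mean(0),t2.min(0),t2.max(0),cv2.minAreaRect((t2[:,:2]*1000).astype(np.float32)))
    s=P[m&(P[:,2]>.085)&(P[:,2]<.104)]; print('rackedge',len(s),s.min(0),s.max(0))
    q=P[ok&(abs(P[:,0]-.525)<.15)&(abs(P[:,1]+.25)<.15)&(P[:,2]>.006)&(P[:,2]<.03)]
    # module plate top: keep larger module x>0.44
    q=q[q[:,0]>.42]; print('mod',len(q),q.min(0),q.max(0),np.median(q[:,2]),cv2.minAreaRect((q[:,:2]*1000).astype(np.float32)))
E
```

```text
side0 floor 0.0004974093283750869
399 ztop [0.12227845 0.13685958 0.14270104]
top face 231 [0.53173934 0.27663566 0.14018279] [0.52348294 0.25848478 0.13411746] [0.54236496 0.29371961 0.14364003] ((532.9985961914062, 275.79742431640625), (34.999542236328125, 16.155494689941406), 83.02626037597656)
rackedge 1581 [0.47946754 0.18283873 0.08500341] [0.58505685 0.3998444  0.10395012]
mod 2923 [ 0.42411095 -0.34134571  0.00600056] [ 0.66654821 -0.1196935   0.02999625] 0.01694850494656285 ((545.32958984375, -222.2688751220703), (174.12158203125, 259.9212951660156), 16.979799270629883)
top0 floor -0.0006870145611178891
122 ztop [0.12530304 0.13916205 0.1439063 ]
top face 99 [0.53072131 0.2743269  0.13995876] [0.52213832 0.25761463 0.13442034] [0.53970589 0.29219371 0.14663788] ((530.948486328125, 274.71978759765625), (34.969024658203125, 14.623542785644531), 79.4294204711914)
rackedge 395 [0.47907171 0.18275382 0.08510733] [0.58273934 0.39979083 0.10396477]
mod 3149 [ 0.42048728 -0.39882212  0.00602303] [ 0.67355264 -0.10104428  0.02994303] 0.015383215603737635 ((547.1004638671875, -249.90333557128906), (252.92367553710938, 297.8827209472656), 0.06042765453457832)
```

```bash
python3 - <<'E'
import cv2
a=cv2.imread('pics/side0.png')
cv2.imwrite('pics/c4.png',cv2.resize(a[160:280,320:440],None,fx=5,fy=5,interpolation=3))
E
```

```text
(no output)
```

View pics/c4.png

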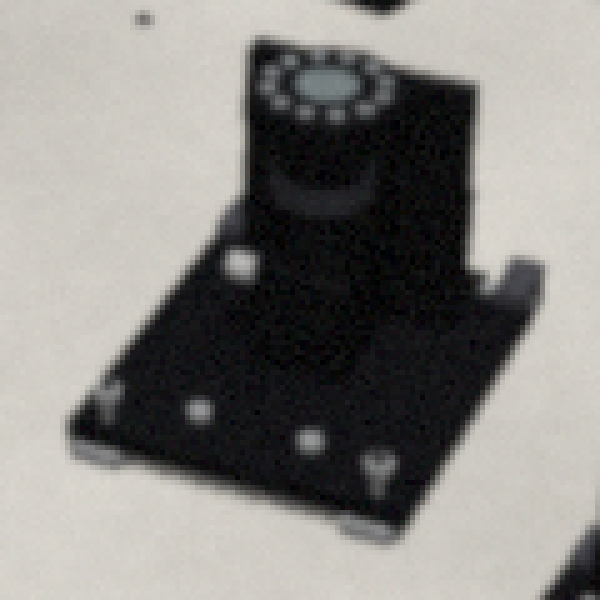

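```bash
python3 - <<'E'
from h import *
for n in('side0','top0'):
    c=pickle.load(open(f'pics/{n}.pkl','rb')); C=cloud(c); P=C.reshape(-1,3); ok=c['depth'].reshape(-1)>0
    I=c['pixels'].reshape(-1,3).astype(int)
    # rack sheet top edge
    m=ok&(P[:,1]>.17)&(P[:,1]<.42)&(P[:,0]>.4)&(P[:,0]<.56)&(P[:,2]>.09)&(P[:,2]<.102)
    Q=P[m]
    v=cv2.fitLine(Q[:,:2].astype(np.float32),cv2.DIST_HUBER,0,.001,.001).ravel(); print(n,'sheet',v, np.degrees(np.arctan2(v[1],v[0])),len(Q),Q[Q[:,1].argmin()],Q[Q[:,1].argmax()])
    # module: dark pixels projected onto plane z=.016
    K=np.linalg.inv(c['mtx']); R=np.array(c['R']); t=np.array(c['t'])
    vv,uu=np.mgrid[0:480,0:640]; ray=np.stack([uu,vv,np.ones_like(uu)],-1)@K.T@R; o=-R.T@t
    s=(.016-o[2])/ray[...,2]; G=o+ray*s[...,None]
    dark=(c['pixels'].max(-1)<70)
    g=G[dark]; g=g[(g[:,1]>-.2)&(g[:,1]<-.10)&(g[:,0]>.42)&(g[:,0]<.65)]
    # front edge: for bins of x, the max y
    pts=[]
    for x in np.arange(.46,.59,.004):
        k=g[abs(g[:,0]-x)<.003]
        if len(k)>2: pts.append([x,k[:,1].max()])
    pts=np.array(pts); print(pts.round(4).tolist())
E
```

```text
side0 sheet [0.18341549 0.9830355  0.5070776  0.3181353 ] 79.43123 1215 [0.48284728 0.18283873 0.09268982] [0.52595534 0.41997432 0.09633034]
[[0.46, -0.1492], [0.464, -0.1454], [0.468, -0.1441], [0.472, -0.143], [0.476, -0.143], [0.48, -0.1405], [0.484, -0.1405], [0.488, -0.1381], [0.492, -0.1381], [0.496, -0.1382], [0.5, -0.137], [0.504, -0.1344], [0.508, -0.1344], [0.512, -0.1332], [0.516, -0.1333], [0.52, -0.1308], [0.524, -0.1308], [0.528, -0.1295], [0.532, -0.1283], [0.536, -0.127], [0.54, -0.1258], [0.544, -0.1245], [0.548, -0.1246], [0.552, -0.122], [0.556, -0.122], [0.56, -0.122], [0.564, -0.1234], [0.568, -0.1208], [0.572, -0.1208], [0.576, -0.1196], [0.58, -0.1183], [0.584, -0.1196], [0.588, -0.1223]]
top0 sheet [0.2117306  0.97732806 0.5122272  0.3351828 ] 77.77621 317 [0.4803172  0.18275382 0.09652701] [0.52395604 0.4181352  0.09955356]
[[0.46, -0.1567], [0.464, -0.1567], [0.468, -0.1567], [0.472, -0.1542], [0.476, -0.1542], [0.48, -0.1518], [0.484, -0.1518], [0.488, -0.1517], [0.492, -0.1493], [0.496, -0.1493], [0.5, -0.1468], [0.504, -0.1468], [0.508, -0.1444], [0.512, -0.1444], [0.516, -0.1443], [0.52, -0.1419], [0.524, -0.1419], [0.528, -0.1394], [0.532, -0.1394], [0.536, -0.1369], [0.54, -0.1369], [0.544, -0.1369], [0.548, -0.1344], [0.552, -0.1344], [0.556, -0.1319], [0.56, -0.1319], [0.564, -0.1294], [0.568, -0.1294], [0.572, -0.1294], [0.576, -0.1269], [0.58, -0.1268], [0.584, -0.1268], [0.588, -0.1293]]
```

```bash
python3 - <<'E'
from h import *
s=sense(); print(s)
for n,f in(('side0',0.006),('top0',.016)):
    c=pickle.load(open(f'pics/{n}.pkl','rb'))
    K=np.linalg.inv(c['mtx']); R=np.array(c['R']); t=np.array(c['t'])
    vv,uu=np.mgrid[0:480,0:640]; ray=np.stack([uu,vv,np.ones_like(uu)],-1)@K.T@R; o=-R.T@t
    dark=(c['pixels'].max(-1)<(85 if n=='top0' else 85))
    for z in (.006,.016):
        G=(o+ray*((z-o[2])/ray[...,2])[...,None])
        best=None
        g=G[dark]; g=g[(g[:,1]>-.22)&(g[:,1]<-.10)&(g[:,0]>.42)&(g[:,0]<.65)]
        pts=[]
        for x in np.arange(.475,.57,.002):
            k=g[abs(g[:,0]-x)<.002]
            if len(k)>2: pts.append([x,k[:,1].max()])
        p=np.polyfit(*np.array(pts).T,1); a=np.arctan(p[0])
        # extent along lip near front
        e=np.array([np.cos(a),np.sin(a)]); q=np.array([np.sin(a),-np.cos(a)]); b=np.array([.52,np.polyval(p,.52)])
        d=(g[:,:2]-b); mm=(d@q>.012)&(d@q<.03)
        l=np.sort(d[mm]@e); ctr=b+e*(l[2]+l[-3])/2
        print(n,z,np.degrees(a),b.round(4),'width',l[-3]-l[2],'ctr',ctr.round(4))
E
```

```text
{'time_s': 1.1, 'joints': array([-5.53712962e+01,  2.20403010e+01,  4.51815622e-01, -3.78969345e-04,
       -6.84112891e+01, -1.48165669e+01]), 'joint_velocities': array([-0.09033802, -0.01171234,  0.04236349,  0.05690389, -0.05034108,
       -0.02635329]), 'effort': array([-1.72307133e-03, -3.90484393e+01,  1.87622076e+01,  4.22449306e+00,
        1.54078205e-02, -2.05261097e-05]), 'tcp_pos': array([ 0.21184765, -0.58796947,  0.20225808]), 'ee_rot': array([[-9.40809818e-01, -3.38934928e-01,  7.29843244e-06],
       [-3.38934929e-01,  9.40809818e-01,  2.54704695e-07],
       [-6.95276522e-06, -2.23406500e-06, -1.00000000e+00]]), 'wrist_force': array([-0.93961479,  0.02744515,  0.7573439 ]), 'moment': array([-0.01364046,  0.02444296, -0.05456527]), 'gripper_width': 1.0041328953882573}
side0 0.006 13.78887188360111 [ 0.52  -0.143] width 0.15035910365197608 ctr [ 0.5199 -0.143 ]
side0 0.016 13.144032096915364 [ 0.52   -0.1307] width 0.14851681463629074 ctr [ 0.5126 -0.1324]
top0 0.006 14.747613383022573 [ 0.52  -0.143] width 0.1475729745749253 ctr [ 0.516  -0.1441]
top0 0.016 14.59318135516508 [ 0.52   -0.1416] width 0.14652986186149014 ctr [ 0.5142 -0.1431]
```

Call:
apply_moves --plan '[[[100,0.4,0.9,0.4,0,0,0.1],[100,0.4,0.9,0.4,0,0,0.1],[100,0.4,0.9,0.4,0,0,0.1],[100,0.4,0.9,0.4,0,0,0.1],[100,0.4,0.9,0.4,0,0,0.1],[100,0.4,0.9,0.4,0,0,0.1],[100,0.4,0.9,0.1,0,0,0.1],[100,0.4,0.9,0,0,0,0.1],[100,0.4,0.9,0,0,0,0.1],[100,0.4,0.9,0,0,0,0.1],[100,0.4,0.9,0,0,0,0],[100,0.4,0.9,0,0,0,0]]]'

```text
time_s: 2.1
tcp_pos: [0.3332, -0.3093, 0.2664]
ee_rot: [[-0.181, -0.983, 0.0], [-0.983, 0.181, -0.005], [0.004, -0.001, -1.0]]
wrist_force: [-0.2, -1.3, -0.0]
gripper_width: 0.998
```

Call:
apply_moves --plan '[[[100,0.34,1,0,0,0,0],[100,0.34,1,0,0,0,0],[100,0.34,1,0,0,0,0],[100,0.34,1,0,0,0,0],[100,0.34,1,0,0,0,0],[100,0.34,1,0,0,0,0],[100,0.34,1,0,0,0,0],[100,0.34,1,0,0,0,0],[100,0.34,1,0,0,0,0],[100,0.34,1,0,0,0,0],[100,0.34,1,0,0,0,0],[100,0.34,1,0,0,0,0]]]'

```text
time_s: 3.1
tcp_pos: [0.4373, 0.0062, 0.2703]
ee_rot: [[-0.18, -0.984, 0.011], [-0.984, 0.18, -0.004], [0.002, -0.011, -1.0]]
wrist_force: [0.4, -0.1, -0.4]
gripper_width: 0.999
```

Call:
apply_moves --plan '[[[100,0.34,1,0,0,0,0],[100,0.34,1,0,0,0,0],[100,0.34,1,0,0,0,0],[100,0.34,1,0,0,0,0],[100,0.34,1,0,0,0,0],[100,0.34,1,0,0,0,0],[60,0.34,1,0,0,0,0],[60,0.34,1,0,0,0,0],[60,0.3,1,0,0,0,0],[60,0.2,0.8,0,0,0,0]]]'

```text
time_s: 3.93
tcp_pos: [0.5199, 0.2656, 0.2723]
ee_rot: [[-0.177, -0.984, 0.016], [-0.984, 0.177, -0.002], [-0.001, -0.016, -1.0]]
wrist_force: [0.2, -0.8, -0.4]
gripper_width: 0.783
```

Call:
apply_moves --plan '[[[50,0.48,0.38,0,0,0.016,0],[50,0,0,-0.9,0,0,0],[50,0,0,-0.9,0,0,0],[50,0,0,-0.9,0,0,0],[50,0,0,-0.9,0,0,0],[50,0,0,0,0,0,0]]]'

```text
time_s: 4.43
tcp_pos: [0.5341, 0.2822, 0.1794]
ee_rot: [[-0.171, -0.985, 0.003], [-0.985, 0.171, 0.002], [-0.002, -0.003, -1.0]]
wrist_force: [-0.7, -0.5, -0.9]
gripper_width: 0.5
```

```bash
python3 - <<'E'
from h import *
s=sense(); print(s['tcp_pos'],s['ee_rot'])
c=cap('side','side1')
cv2.imwrite('pics/c5.png',cv2.resize(c['pixels'][250:450,90:290,::-1],None,fx=3,fy=3,interpolation=3))
c=cap('top','top1')
cv2.imwrite('pics/c6.png',cv2.resize(c['pixels'][180:330,120:270,::-1],None,fx=4,fy=4,interpolation=3))
E
```

```text
[0.53407448 0.28223242 0.17935288] [[-0.17126098 -0.98522033  0.00325218]
 [-0.98522256  0.17126783  0.00195945]
 [-0.00248748 -0.00286854 -0.99999279]]
```

View pics/c5.png

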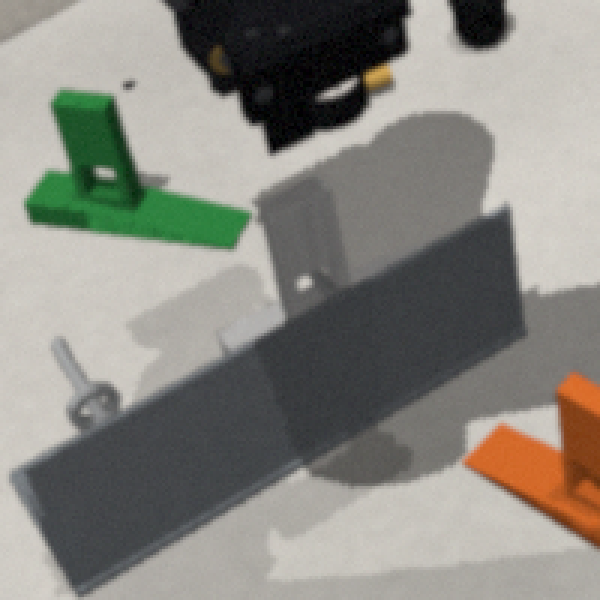

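View pics/c6.png

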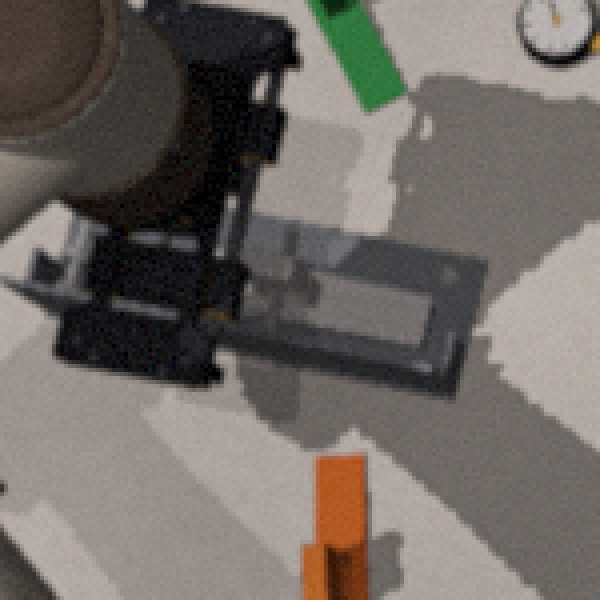

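The side crop shows the jaws straddling above the grip, which stands at crop (300,240). The orientation agrees with the sheet line. I'll correct the overshoot in y, descend and grip.

Call:
apply_moves --plan '[[[50,-0.08,-0.28,0,0,0,-0.01],[50,0,0,-0.7,0,0,0],[50,0,0,-0.7,0,0,0],[50,0,0,-0.5,0,0,0],[50,0,0,-0.3,0,0,0],[50,0,0,0,0,0,0]]]'

```text
time_s: 5.03
tcp_pos: [0.5405, 0.2781, 0.1414]
ee_rot: [[-0.181, -0.983, 0.031], [-0.983, 0.182, 0.019], [-0.024, -0.027, -0.999]]
wrist_force: [-0.3, -0.3, -0.4]
gripper_width: 0.497
```

```bash
python3 - <<'E'
from h import *
s=sense(); print(s['tcp_pos'],s['joints'],s['joint_velocities'],s['wrist_force'],s['moment'],s['effort'])
E
```

```text
[0.54050076 0.27811524 0.141363  ] [ 42.69474887  22.05361613  -8.97287203   0.48262762 -56.9414638
 -53.42475625] [-0.30500762 -1.66218383  1.49410928  0.69814178 -0.87949754 -0.11735639] [-0.32781562 -0.28521933 -0.4474886 ] [-0.01798027  0.15408248 -0.02442114] [ 6.32332382e-02 -3.79304159e+01  1.75785059e+01  3.98486316e+00
  1.74674559e-01  5.64318660e-03]
```

Call:
apply_moves --plan '[[[50,-0.3,-0.12,0,-0.019,0.031,0],[50,0,0,0,0,0,0],[50,0,0,0,0,0,0]]]'

```text
time_s: 5.28
tcp_pos: [0.5348, 0.2755, 0.1459]
ee_rot: [[-0.182, -0.983, 0.005], [-0.983, 0.182, 0.003], [-0.004, -0.005, -1.0]]
wrist_force: [0.0, 0.8, -0.8]
gripper_width: 0.497
```

Call:
apply_moves --plan '[[[50,-0.1,0,-0.5,0,0.005,0],[50,-0.05,0,-0.5,-0.005,0.01,0],[50,-0.05,0,-0.3,-0.005,0.005,0],[50,0,0,0,0,0,0]]]'

```text
time_s: 5.62
tcp_pos: [0.5306, 0.2762, 0.1132]
ee_rot: [[-0.182, -0.983, -0.011], [-0.983, 0.182, -0.003], [0.005, 0.01, -1.0]]
wrist_force: [0.0, -0.8, 0.1]
gripper_width: 0.501
```

Call:
apply_moves --plan '[[[50,0,-0.04,0,0.003,-0.011,0],[30,0,0,0,0,0,0],[0,0,0,0,0,0,0],[0,0,0,0,0,0,0],[0,0,0,0,0,0,0],[0,0,0,0,0,0,0]]]'

```text
time_s: 6.12
tcp_pos: [0.5304, 0.2749, 0.112]
ee_rot: [[-0.182, -0.983, 0.0], [-0.983, 0.182, -0.002], [0.002, -0.0, -1.0]]
wrist_force: [0.2, 0.7, 1.1]
gripper_width: 0.21
```

```bash
python3 - <<'E'
from h import *
s=sense(); print(s['tcp_pos'],s['gripper_width']*87,s['wrist_force'],s['moment'])
c=cap('side','side2')
cv2.imwrite('pics/c7.png',cv2.resize(c['pixels'][250:450,90:290,::-1],None,fx=3,fy=3,interpolation=3))
E
```

```text
[0.53043274 0.2749266  0.11200216] 18.243630630165384 [0.21106215 0.65955937 1.09872348] [-0.02762385 -0.02640717  0.03790701]
```

View pics/c7.png

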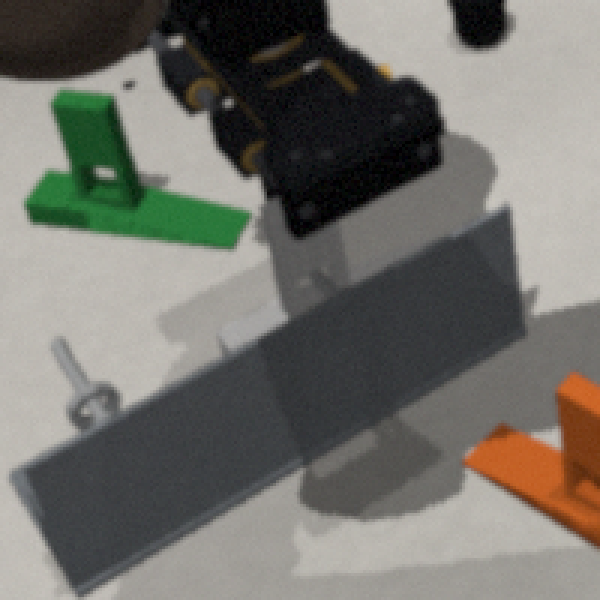

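The jaws are around the grip, with the near finger at crop (360,180) above the sheet. They are still closing (18 mm).

Call:
apply_moves --plan '[[[0,0,0,0,0,0,0],[0,0,0,0,0,0,0],[0,0,0,0,0,0,0]]]'

```text
time_s: 6.42
tcp_pos: [0.5304, 0.275, 0.1122]
ee_rot: [[-0.182, -0.983, 0.0], [-0.983, 0.182, -0.001], [0.001, -0.0, -1.0]]
wrist_force: [0.2, -0.1, -0.1]
gripper_width: 0.157
```

Call:
apply_moves --plan '[[[0,0,0,0.24,0,0,0],[0,0,0,0.2,0,0,0],[0,0,0,0,0,0,0],[0,0,0,0,0,0,0]]]'

```text
time_s: 6.75
tcp_pos: [0.5296, 0.2746, 0.1234]
ee_rot: [[-0.183, -0.983, -0.002], [-0.983, 0.183, -0.002], [0.002, 0.001, -1.0]]
wrist_force: [-0.5, -0.7, -2.0]
gripper_width: 0.162
```

Call:
apply_moves --plan '[[[0,0.3,-0.055,0,0,0,0],[0,0.4,-0.074,0,0,0,0],[0,0.3,-0.055,0,0,0,0],[0,0,0,0,0,0,0]]]'

```text
time_s: 7.08
tcp_pos: [0.5571, 0.2696, 0.1235]
ee_rot: [[-0.182, -0.983, -0.002], [-0.983, 0.182, -0.002], [0.002, 0.001, -1.0]]
wrist_force: [0.1, 0.2, -2.2]
gripper_width: 0.159
```

Call:
apply_moves --plan '[[[0,0.5,-0.09,0,0,0,0],[0,0.6,-0.11,0,0,0,0],[0,0.6,-0.11,0,0,0,0],[0,0.6,-0.11,0.2,0,0,0],[0,0,0,0.5,0,0,0],[0,0,0,0.5,0,0,0],[0,0,0,0,0,0,0]]]'

```text
time_s: 7.67
tcp_pos: [0.6188, 0.2558, 0.1497]
ee_rot: [[-0.186, -0.982, -0.008], [-0.983, 0.186, -0.006], [0.007, 0.007, -1.0]]
wrist_force: [0.3, 0.3, -1.2]
gripper_width: 0.156
```

```bash
python3 - <<'E'
from h import *
s=sense(); print(s['tcp_pos'],s['gripper_width']*87,s['wrist_force'],s['moment'])
c=cap('side','side3')
cv2.imwrite('pics/c8.png',cv2.resize(c['pixels'][180:430,70:320,::-1],None,fx=2.4,fy=2.4,interpolation=3))
E
```

```text
[0.61875874 0.25577266 0.14969965] 13.573329079299986 [ 0.31827711  0.2742634  -1.19072712] [ 0.10712228 -0.05043758 -0.01667055]
```

View pics/c8.png

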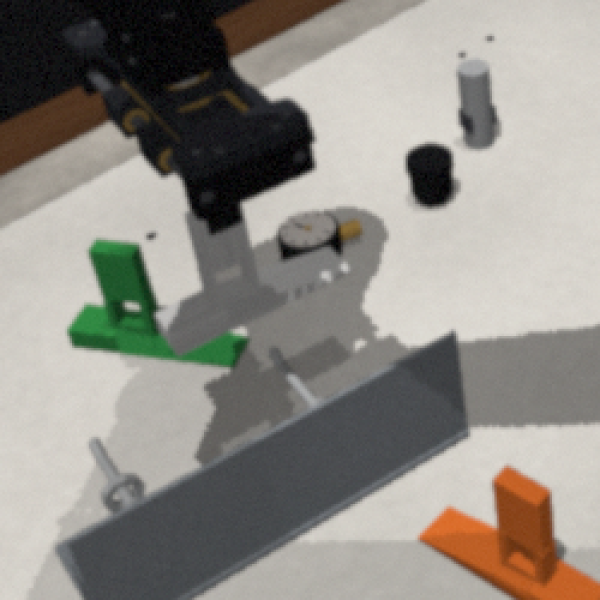

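Step 1 is done: the wedge hangs level in the jaws at crop (215,260), and the bare hook bar shows at (300,385). Next I'll carry it to about 30 mm in front of the lip, turned by +24.7°.

Call:
apply_moves --plan '[[[0,-0.1,-1,0,0,0,0],[0,-0.2,-1,0,0,0,0],[0,-0.2,-1,0,0,0,0],[0,-0.3,-1,0,0,0,0],[0,-0.6,-1,0,0,0,0.08],[0,-0.6,-1,0,0,0,0.08],[0,-0.6,-1,0,0,0,0.08],[0,-0.6,-1,0,0,0,0.08],[0,-0.6,-0.9,0,0,0,0.08],[0,-0.6,-0.6,0,0,0,0.03],[0,0,0,0,0,0,0]]]'

```text
time_s: 8.63
tcp_pos: [0.494, 0.0087, 0.1352]
ee_rot: [[0.262, -0.965, -0.024], [-0.965, -0.262, -0.016], [0.009, 0.028, -1.0]]
wrist_force: [-1.4, -0.0, -2.4]
gripper_width: 0.156
```

Call:
apply_moves --plan '[[[0,-0.1,-0.6,-0.4,0.016,-0.024,-0.02],[0,-0.1,-0.5,-0.5,0,0,0],[0,0,-0.4,-0.5,0,0,0],[0,0,0,-0.4,0,0,0],[0,0,0,0,0,0,0]]]'

```text
time_s: 9.05
tcp_pos: [0.4866, -0.0307, 0.0876]
ee_rot: [[0.239, -0.971, 0.001], [-0.971, -0.239, 0.003], [-0.002, -0.002, -1.0]]
wrist_force: [-0.7, 0.4, -0.7]
gripper_width: 0.153
```

```bash
python3 - <<'E'
from h import *
s=sense(); print(s['tcp_pos'],s['wrist_force'],s['moment'])
c=cap('side','side4')
cv2.imwrite('pics/c9.png',cv2.resize(c['pixels'][130:330,250:450,::-1],None,fx=3,fy=3,interpolation=3))
P=cloud(c)
c=cap('top','top4')
cv2.imwrite('pics/c10.png',cv2.resize(c['pixels'][180:330,270:470,::-1],None,fx=4,fy=4,interpolation=3))
E
```

```text
[ 0.48656467 -0.03069085  0.08764385] [-0.68296845  0.42665469 -0.65424728] [-0.04291167  0.17405215 -0.00877292]
```

View pics/c9.png

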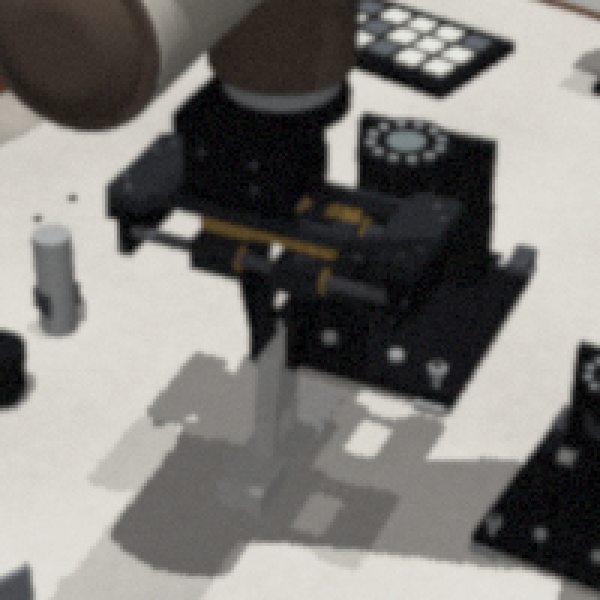

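View pics/c10.png

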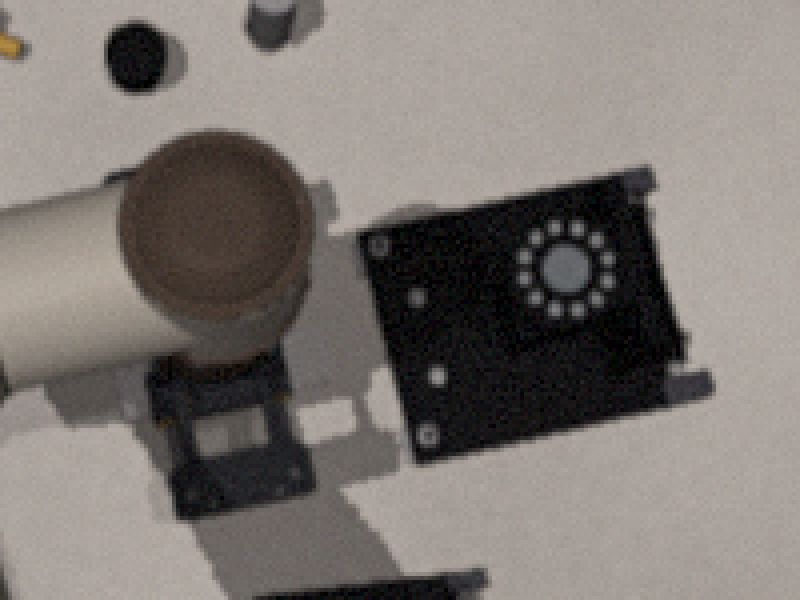

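Call:
apply_moves --plan '[[[0,0.05,0,-0.35,0,0,0],[0,0,0,-0.25,0,0,0],[0,0,0,-0.15,0,0,0],[0,0,0,0,0,0,0]]]'

```text
time_s: 9.48
tcp_pos: [0.4918, -0.0285, 0.0706]
ee_rot: [[0.243, -0.97, 0.009], [-0.97, -0.243, 0.004], [-0.001, -0.01, -1.0]]
wrist_force: [-0.2, -1.6, -1.6]
gripper_width: 0.154
```

Call:
apply_moves --plan '[[[0,-0.12,0,-0.1,-0.004,0.009,0],[0,0,0,-0.06,0,0,0],[0,0,0,-0.06,0,0,0],[0,0,0,0,0,0,0]]]'

```text
time_s: 9.82
tcp_pos: [0.4898, -0.028, 0.0654]
ee_rot: [[0.244, -0.97, 0.001], [-0.97, -0.244, -0.001], [0.002, -0.001, -1.0]]
wrist_force: [-0.1, 0.1, -1.2]
gripper_width: 0.154
```

Call:
apply_moves --plan '[[[0,0,0,-0.06,0,0,0],[0,0,0,0,0,0,0]]]'

```text
time_s: 9.98
tcp_pos: [0.4913, -0.0279, 0.0653]
ee_rot: [[0.245, -0.969, 0.004], [-0.969, -0.245, -0.001], [0.002, -0.004, -1.0]]
wrist_force: [-0.1, 0.3, -1.8]
gripper_width: 0.159
```

Call:
apply_moves --plan '[[[0,0,0,-0.06,0,0,0],[0,0,0,0,0,0,0]]]'

```text
time_s: 10.15
tcp_pos: [0.4924, -0.028, 0.0651]
ee_rot: [[0.246, -0.969, 0.007], [-0.969, -0.246, -0.002], [0.003, -0.007, -1.0]]
wrist_force: [-0.1, 0.4, -1.2]
gripper_width: 0.154
```

Call:
apply_moves --plan '[[[0,-0.1,0,-0.12,0,0.007,-0.003],[0,0,0,0,0,0,0]]]'

```text
time_s: 10.32
tcp_pos: [0.4946, -0.0277, 0.0654]
ee_rot: [[0.245, -0.969, 0.01], [-0.969, -0.245, -0.001], [0.004, -0.01, -1.0]]
wrist_force: [0.4, 0.8, -1.5]
gripper_width: 0.158
```

Call:
apply_moves --plan '[[[0,-0.04,0,-0.12,0,0,0],[0,0,0,0,0,0,0]]]'

```text
time_s: 10.48
tcp_pos: [0.4971, -0.0275, 0.0649]
ee_rot: [[0.247, -0.969, 0.018], [-0.969, -0.247, -0.001], [0.006, -0.017, -1.0]]
wrist_force: [-0.4, -0.9, -2.0]
gripper_width: 0.158
```

```bash
python3 - <<'E'
from h import *
s=sense(); print(s)
c=cap('side','side5')
P=cloud(c); 
E
```

```text
{'time_s': 10.4833, 'joints': array([ 15.78740963,  18.04369947, -28.6725869 ,   0.51140575,
       -42.29375971,  -1.86116533]), 'joint_velocities': array([-0.09299079, -0.44093166,  0.64703694,  0.22224076,  0.23014442,
       -0.02476503]), 'effort': array([-1.25837434e-02, -3.16183269e+01,  1.50511622e+01,  3.60181175e+00,
        3.02680191e-01, -9.60813893e-03]), 'tcp_pos': array([ 0.49710167, -0.02754965,  0.06493244]), 'ee_rot': array([[ 0.24697464, -0.96884954,  0.01827828],
       [-0.96900602, -0.24703479, -0.00107388],
       [ 0.0055558 , -0.01744654, -0.99983236]]), 'wrist_force': array([-0.36140666, -0.86937837, -1.99930033]), 'moment': array([0.024548  , 0.29575077, 0.00535394]), 'gripper_width': 0.15771512774599988}
```

View pics/side5.png

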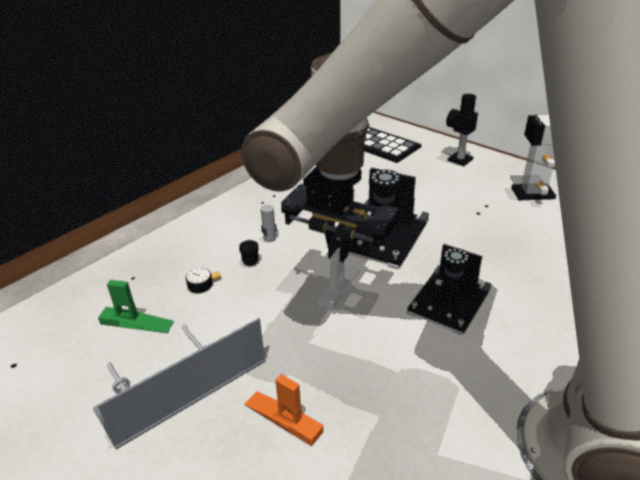

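Call:
apply_moves --plan '[[[0,-0.3,0,0,0,0.018,0],[0,0,0,0,0,0,0]]]'

```text
time_s: 10.7
tcp_pos: [0.4886, -0.0274, 0.0644]
ee_rot: [[0.247, -0.969, -0.002], [-0.969, -0.247, -0.001], [0.0, 0.002, -1.0]]
wrist_force: [-1.6, -0.3, 3.5]
gripper_width: 0.155
```

Call:
apply_moves --plan '[[[0,0,0,0,0,0,0],[0,0,0,0,0,0,0]]]'

```text
time_s: 10.87
tcp_pos: [0.4882, -0.0275, 0.0645]
ee_rot: [[0.247, -0.969, -0.003], [-0.969, -0.247, -0.001], [0.0, 0.003, -1.0]]
wrist_force: [0.2, 0.1, 2.0]
gripper_width: 0.152
```

Call:
apply_moves --plan '[[[0,0.1,-0.38,-0.02,0,0,0],[0,0.1,-0.38,-0.02,0,0,0],[0,0.1,-0.38,-0.02,0,0,0],[0,0,0,0,0,0,0]]]'

```text
time_s: 11.2
tcp_pos: [0.4988, -0.0536, 0.0646]
ee_rot: [[0.249, -0.968, 0.004], [-0.968, -0.249, 0.003], [-0.002, -0.005, -1.0]]
wrist_force: [1.1, -2.7, 2.9]
gripper_width: 0.157
```

Call:
apply_moves --plan '[[[0,0,-0.36,-0.02,-0.003,0.004,-0.005],[0,0.05,-0.36,-0.02,0,0,0],[0,0,0,0,0,0,0]]]'

```text
time_s: 11.45
tcp_pos: [0.5023, -0.0709, 0.0647]
ee_rot: [[0.245, -0.97, 0.005], [-0.97, -0.245, 0.002], [-0.001, -0.005, -1.0]]
wrist_force: [1.3, -2.7, 0.3]
gripper_width: 0.152
```

Call:
apply_moves --plan '[[[0,0,-0.36,-0.05,-0.002,0.005,0],[0,0.05,-0.3,-0.03,0,0,0],[0,0,0,0,0,0,0]]]'

```text
time_s: 11.7
tcp_pos: [0.5066, -0.0839, 0.0652]
ee_rot: [[0.245, -0.97, 0.007], [-0.97, -0.245, 0.006], [-0.004, -0.008, -1.0]]
wrist_force: [0.2, -0.5, -5.1]
gripper_width: 0.154
```

```bash
python3 - <<'E'
from h import *
s=sense(); print(s['tcp_pos'],s['wrist_force'],s['moment'])
c=cap('side','side6')
cv2.imwrite('pics/c11.png',cv2.resize(c['pixels'][160:310,290:440,::-1],None,fx=4,fy=4,interpolation=3))
E
```

```text
[ 0.50655302 -0.08391473  0.06524946] [ 0.19703669 -0.52652269 -5.11261128] [-0.45367244  0.0811132   0.02901927]
```

View pics/c11.png

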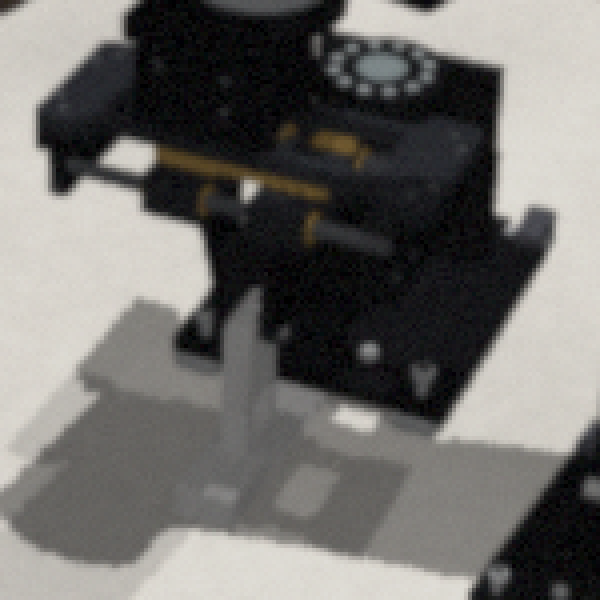

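Call:
apply_moves --plan '[[[0,-0.08,-0.2,-0.12,-0.006,0.008,0],[0,0,-0.2,-0.06,0,0,0],[0,0,0,0,0,0,0]]]'

```text
time_s: 12.0
tcp_pos: [0.5084, -0.0857, 0.0664]
ee_rot: [[0.246, -0.969, 0.01], [-0.969, -0.246, 0.009], [-0.006, -0.012, -1.0]]
wrist_force: [-0.6, -2.5, -5.6]
gripper_width: 0.156
```

Call:
apply_moves --plan '[[[0,-0.15,-0.35,-0.2,-0.014,0.014,0],[0,0,0,0,0,0,0]]]'

```text
time_s: 12.17
tcp_pos: [0.5086, -0.0902, 0.0653]
ee_rot: [[0.248, -0.969, 0.005], [-0.969, -0.248, -0.001], [0.003, -0.005, -1.0]]
wrist_force: [-0.9, -2.7, -5.9]
gripper_width: 0.156
```

Call:
apply_moves --plan '[[[0,-0.12,-0.25,-0.2,-0.004,0.008,0],[0,0,-0.1,-0.1,0,0,0],[0,0,0,0,0,0,0]]]'

```text
time_s: 12.42
tcp_pos: [0.5097, -0.0929, 0.064]
ee_rot: [[0.252, -0.968, 0.008], [-0.968, -0.252, 0.0], [0.002, -0.007, -1.0]]
wrist_force: [-1.3, -2.1, -4.6]
gripper_width: 0.16
```

```bash
cat > lift.py <<'E'
from h import *
import sys
def run(tag):
    out=[]
    for n in('side','top'):
        a=pickle.load(open(f'pics/{n}0.pkl','rb')); Pa=cloud(a)
        bs=[cap(n,f'{n}{tag}') for _ in range(2)]
        Pb=np.mean([cloud(b) for b in bs],0); b=bs[0]
        L=np.array([.517,-.143]); q=np.array([.242,-.970]); e=np.array([.970,.242])
        d=Pa[...,:2]-L; sx=d@q; sy=d@e
        base=(Pa[...,2]>.010)&(Pa[...,2]<.022)&(a['depth']>0)&(b['depth']>0)&(abs(Pb[...,2]-Pa[...,2])<.01)&(abs(sy)<.07)
        fl=(abs(Pa[...,2])<.006)&(a['depth']>0)&(b['depth']>0)&(abs(Pb[...,2]-Pa[...,2])<.01)&(Pa[...,0]>.45)&(Pa[...,0]<.75)&(Pa[...,1]>-.4)&(Pa[...,1]<.1)
        print(n,'floor d',(Pb-Pa)[fl][:,2].mean().round(5),fl.sum())
        dz=(Pb-Pa)[...,2]
        for lo,hi in((.003,.03),(.03,.06),(.06,.1),(.1,.15)):
            m=base&(sx>lo)&(sx<hi); 
            if m.sum()>20: print('  ',lo,hi,m.sum(),'dz mm',(dz[m].mean()*1000).round(2),'+-',(dz[m].std()*1000/np.sqrt(m.sum())).round(2))
    return
run(sys.argv[1])
s=sense(); print(s['tcp_pos'],s['wrist_force'],s['moment'])
c=pickle.load(open(f'pics/side{sys.argv[1]}.pkl','rb'))
cv2.imwrite(f'pics/cl{sys.argv[1]}.png',cv2.resize(c['pixels'][205:295,310:430,::-1],None,fx=6,fy=6,interpolation=3))
E
python3 lift.py 7
```

```text
side floor d 9e-05 12772
   0.003 0.03 388 dz mm 0.23 +- 0.09
   0.03 0.06 378 dz mm 0.13 +- 0.08
   0.06 0.1 444 dz mm 0.12 +- 0.08
   0.1 0.15 273 dz mm -0.02 +- 0.11
top floor d -0.00019 10832
   0.003 0.03 298 dz mm -0.02 +- 0.2
   0.03 0.06 540 dz mm -0.15 +- 0.14
   0.06 0.1 576 dz mm 0.08 +- 0.14
   0.1 0.15 383 dz mm -0.22 +- 0.17
[ 0.50994665 -0.09294711  0.06387647] [-2.32356209  6.6064516   9.79062787] [ 2.2485725   1.22325595 -0.03716366]
```

View pics/cl7.png

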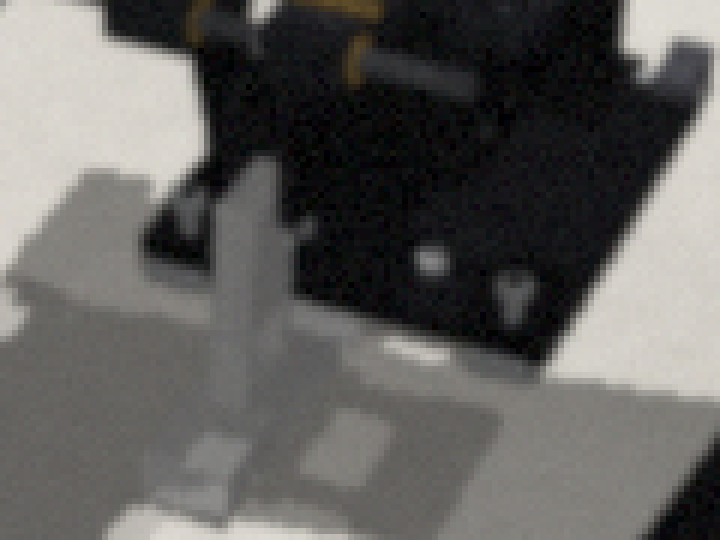

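```bash
python3 - <<'E'
from h import *
c=pickle.load(open('pics/side7.pkl','rb'))
cv2.imwrite('pics/z7.png',cv2.resize(c['pixels'][225:300,325:385,::-1],None,fx=8,fy=8,interpolation=2))
def onz(c,u,v,z):
    o=w(c,[0,0,0]); r=w(c,np.linalg.inv(c['mtx'])@[u,v,1])-o; return o+r*(z-o[2])/r[2]
L=np.array([.517,-.143]);q=np.array([.242,-.970]);e=np.array([.970,.242])
for u,v,z in((346.7,291.7,0),(335,288,0),(338.,280.,.018),(351,277,.018)):
    X=onz(c,u,v,z); print((u,v,z),X.round(4),'s',((X[:2]-L)@q).round(4),'y',((X[:2]-L)@e).round(4))
# tcp projected, expected butt corners
for X in ([.51,-.093,.0]):0
g=np.array([.5099,-.0929]);
for a,b,z in((-.05,-.015,0),(-.05,.015,0),(-.05,-.015,.018),(-.05,.015,.018),(.08,0,0),(0,0,.094),(-.017,-.007,.094),(-.017,-.007,.018)):
    print((a,b,z),px(c,[*(g+a*q+b*e),z]).round(1), ((px(c,[*(g+a*q+b*e),z])-[325,225])*8).round())
E
```

```text
(346.7, 291.7, 0) [ 0.4842 -0.0387  0.    ] s -0.1091 y -0.0065
(335, 288, 0) [ 0.5085 -0.0328  0.    ] s -0.109 y 0.0184
(338.0, 280.0, 0.018) [ 0.5056 -0.0385  0.018 ] s -0.1041 y 0.0142
(351, 277, 0.018) [ 0.4918 -0.0613  0.018 ] s -0.0853 y -0.0047
(-0.05, -0.015, 0) [350.1 289.4] [201. 515.]
(-0.05, 0.015, 0) [336.1 285.1] [ 89. 481.]
(-0.05, -0.015, 0.018) [350.2 282.3] [202. 458.]
(-0.05, 0.015, 0.018) [336. 278.] [ 88. 424.]
(0.08, 0, 0) [369.1 250.5] [353. 204.]
(0, 0, 0.094) [354.2 234.2] [234.  74.]
(-0.017, -0.007, 0.094) [353.9 239.9] [231. 119.]
(-0.017, -0.007, 0.018) [353.4 271.2] [228. 370.]
```

View pics/z7.png

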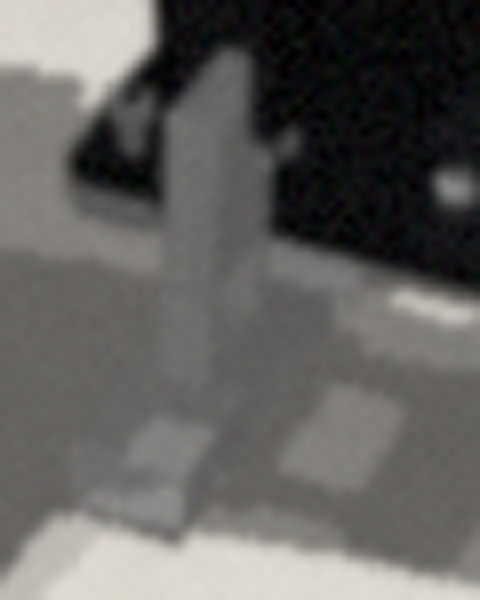

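Call:
apply_moves --plan '[[[0,0,-0.25,-0.05,0,0.008,0],[0,0.05,-0.25,-0.05,0,0,0]]]'

```text
time_s: 12.78
tcp_pos: [0.5138, -0.1, 0.0669]
ee_rot: [[0.254, -0.967, 0.006], [-0.967, -0.254, 0.006], [-0.004, -0.008, -1.0]]
wrist_force: [-9.8, 21.6, 30.6]
gripper_width: 0.158
```

```bash
python3 lift.py 8; python3 -c "
from h import *
print(sense()['ee_rot'].round(3))
c=pickle.load(open('pics/side8.pkl','rb'))
cv2.imwrite('pics/z8.png',cv2.resize(c['pixels'][225:300,325:385,::-1],None,fx=8,fy=8,interpolation=2))"
```

```text
side floor d 8e-05 12877
   0.003 0.03 397 dz mm 0.97 +- 0.08
   0.03 0.06 391 dz mm 0.77 +- 0.09
   0.06 0.1 432 dz mm 0.51 +- 0.09
   0.1 0.15 292 dz mm 0.28 +- 0.1
top floor d -0.00016 10452
   0.003 0.03 153 dz mm 0.58 +- 0.26
   0.03 0.06 478 dz mm 0.55 +- 0.15
   0.06 0.1 556 dz mm 0.59 +- 0.15
   0.1 0.15 379 dz mm 0.01 +- 0.17
[ 0.51371264 -0.10027337  0.06703314] [-7.22855128 18.00270987 25.90478634] [ 5.86838183  2.58584478 -0.00586948]
[[ 0.254 -0.967  0.007]
 [-0.967 -0.254  0.006]
 [-0.004 -0.008 -1.   ]]
```

View pics/z8.png

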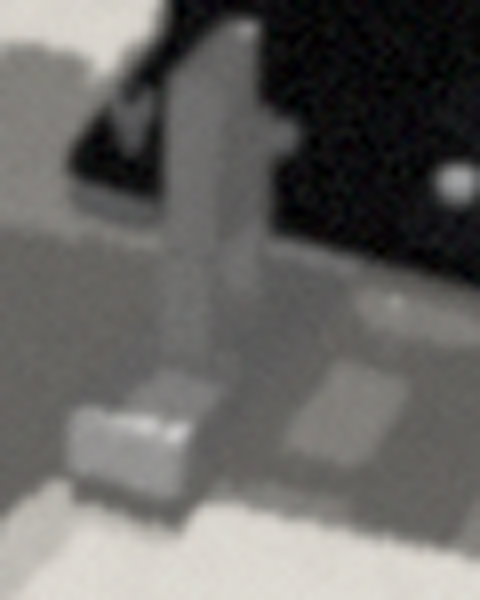

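The wedge looks slightly pitched in the jaws (there is a shadow gap under the butt at crop (130,505)) and the force has built up. I'll release it so it settles flat, then re-grip lower, nearer the push line.

Call:
apply_moves --plan '[[[30,0,0,0,0,0,0],[35,0,0,0,0,0,0],[35,0,0,0,0,0,0],[35,0,0,0,0,0,0]]]'

```text
time_s: 13.32
tcp_pos: [0.5123, -0.101, 0.0661]
ee_rot: [[0.255, -0.967, 0.005], [-0.967, -0.255, 0.004], [-0.003, -0.006, -1.0]]
wrist_force: [-0.2, 0.0, -0.0]
gripper_width: 0.324
```

```bash
python3 lift.py 9; python3 -c "
from h import *
print(sense()['ee_rot'].round(3))
c=pickle.load(open('pics/side9.pkl','rb'))
cv2.imwrite('pics/z9.png',cv2.resize(c['pixels'][225:300,325:385,::-1],None,fx=8,fy=8,interpolation=2))"
```

```text
side floor d 0.00011 12917
   0.003 0.03 401 dz mm 0.1 +- 0.09
   0.03 0.06 396 dz mm -0.1 +- 0.08
   0.06 0.1 466 dz mm -0.03 +- 0.08
   0.1 0.15 291 dz mm 0.02 +- 0.1
top floor d -0.00015 10443
   0.003 0.03 147 dz mm -0.2 +- 0.28
   0.03 0.06 468 dz mm -0.45 +- 0.16
   0.06 0.1 554 dz mm -0.06 +- 0.15
   0.1 0.15 381 dz mm -0.42 +- 0.18
[ 0.51260219 -0.10075641  0.06631303] [-0.14119193 -0.39689171 -0.39815494] [-0.01916792  0.13048067 -0.0350898 ]
[[ 0.254 -0.967  0.005]
 [-0.967 -0.254  0.005]
 [-0.003 -0.006 -1.   ]]
```

View pics/z9.png

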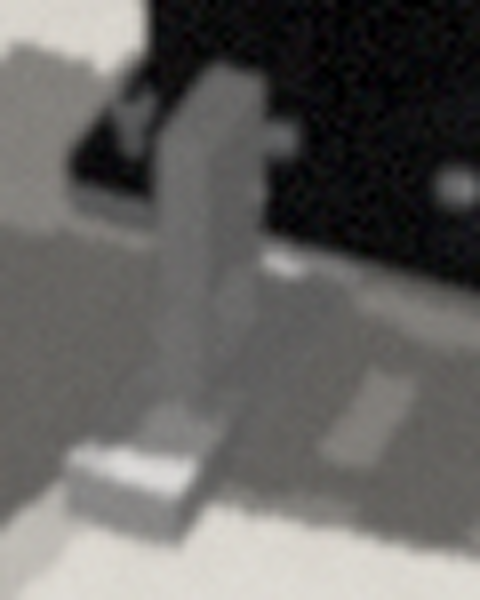

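```bash
python3 - <<'E'
from h import *
c=pickle.load(open('pics/side9.pkl','rb'))
def onz(c,u,v,z):
    o=w(c,[0,0,0]); r=w(c,np.linalg.inv(c['mtx'])@[u,v,1])-o; return o+r*(z-o[2])/r[2]
L=np.array([.517,-.143]);q=np.array([.242,-.970]);e=np.array([.970,.242])
for n,u,v,z in(('bR',175,540,0),('bL',70,510,0),('bRt',190,485,.018),('bLt',75,450,.018),('hR',210,150,.094),('hL',162,130,.094),('hRf',262,85,.094),('hLf',215,65,.094)):
    X=onz(c,325+u/8,225+v/8,z); print(n,X.round(4),'s',((X[:2]-L)@q).round(4),'y',((X[:2]-L)@e).round(4))
P=cloud(c)[225:300,325:385].reshape(-1,3); I=c['pixels'][225:300,325:385].reshape(-1,3).astype(int).sum(1)
d=P[:,:2]-L; s=d@q; y=d@e
m=(I>200)&(s>-.12)&(s<-.02)&(abs(y-.005)<.03)&(P[:,2]>.03)&(P[:,2]<.1)
for a in np.arange(.03,.1,.01):
    k=m&(abs(P[:,2]-a)<.005); print(a.round(3),k.sum(),np.percentile(s[k],[5,50,95]).round(4) if k.sum() else '',np.percentile(y[k],[5,50,95]).round(4) if k.sum() else '')
E
```

```text
bR [ 0.4825 -0.0371  0.    ] s -0.1111 y -0.0078
bL [ 0.509  -0.0296  0.    ] s -0.112 y 0.0196
bRt [ 0.4794 -0.0387  0.018 ] s -0.1103 y -0.0113
bLt [ 0.5086 -0.0313  0.018 ] s -0.1104 y 0.0189
hR [ 0.4954 -0.0654  0.094 ] s -0.0805 y -0.0022
hL [ 0.5089 -0.0645  0.094 ] s -0.0781 y 0.0112
hRf [ 0.5018 -0.0934  0.094 ] s -0.0517 y -0.0027
hLf [ 0.5155 -0.0929  0.094 ] s -0.049 y 0.0107
0.03 28 [-0.083  -0.0799 -0.0486] [-0.0016  0.0024  0.0102]
0.04 47 [-0.0828 -0.0798 -0.0515] [-0.0011  0.003   0.013 ]
0.05 50 [-0.083  -0.0799 -0.0523] [-0.0018 -0.      0.0113]
0.06 59 [-0.0828 -0.0791 -0.0522] [-0.0021 -0.0003  0.0122]
0.07 56 [-0.0824 -0.0787 -0.0505] [-0.0016  0.      0.0099]
0.08 52 [-0.0825 -0.0791 -0.0534] [-0.002  -0.0005  0.0102]
0.09 98 [-0.0817 -0.0704 -0.051 ] [-0.0016  0.0027  0.0113]
0.1 28 [-0.0811 -0.0662 -0.0514] [-0.0008  0.0063  0.0218]
```

Call:
apply_moves --plan '[[[35,-0.25,0.72,0,0,0.005,-0.012],[35,0,0,-0.4,0,0,0],[35,-0.05,0,-0.4,0,0.005,0],[35,0,0,-0.1,0,0,0],[35,0,0,0,0,0,0]]]'

```text
time_s: 13.93
tcp_pos: [0.5048, -0.0837, 0.0416]
ee_rot: [[0.24, -0.971, -0.007], [-0.971, -0.24, 0.003], [-0.005, 0.006, -1.0]]
wrist_force: [0.4, -0.8, -1.0]
gripper_width: 0.348
```

Call:
apply_moves --plan '[[[25,0,0,0,-0.003,-0.007,0],[0,0,0,0,0,0,0],[0,0,0,0,0,0,0],[0,0,0,0,0,0,0],[0,0,0,0,0,0,0],[0,0,0,0,0,0,0],[0,0,0,0,0,0,0]]]'

```text
time_s: 14.52
tcp_pos: [0.5049, -0.0845, 0.0415]
ee_rot: [[0.239, -0.971, 0.001], [-0.971, -0.239, 0.0], [0.0, -0.001, -1.0]]
wrist_force: [-0.5, 0.4, -1.5]
gripper_width: 0.159
```

Call:
apply_moves --plan '[[[0,0.05,-0.2,0,0,0,0],[0,0.05,-0.2,0,0,0,0]]]'

```text
time_s: 14.68
tcp_pos: [0.5071, -0.0923, 0.042]
ee_rot: [[0.239, -0.971, 0.001], [-0.971, -0.239, 0.003], [-0.003, -0.001, -1.0]]
wrist_force: [-2.6, 8.7, 2.3]
gripper_width: 0.157
```

Call:
apply_moves --plan '[[[0,0.05,-0.2,0,0,0,0],[0,0.05,-0.2,0,0,0,0]]]'

```text
time_s: 14.85
tcp_pos: [0.5089, -0.0998, 0.0423]
ee_rot: [[0.238, -0.971, -0.001], [-0.971, -0.238, 0.008], [-0.008, -0.001, -1.0]]
wrist_force: [-1.3, 8.5, 2.4]
gripper_width: 0.16
```

```bash
cat > chk.sh <<'E'
python3 lift.py $1; python3 -c "
from h import *
S=sense();print(S['ee_rot'].round(3).tolist()); p=S['tcp_pos'][:2]-np.array([.517,-.143]); print('s',p@[.242,-.97],'y',p@[.97,.242])
c=pickle.load(open('pics/side$1.pkl','rb'))
cv2.imwrite('pics/z$1.png',cv2.resize(c['pixels'][225:300,325:385,::-1],None,fx=8,fy=8,interpolation=2))"
E
bash chk.sh 10
```

```text
side floor d 9e-05 12619
   0.003 0.03 354 dz mm 2.17 +- 0.08
   0.03 0.06 355 dz mm 1.92 +- 0.1
   0.06 0.1 341 dz mm 1.35 +- 0.1
   0.1 0.15 202 dz mm 0.66 +- 0.13
top floor d -0.00016 10878
   0.003 0.03 217 dz mm 2.09 +- 0.22
   0.03 0.06 460 dz mm 1.47 +- 0.16
   0.06 0.1 555 dz mm 1.32 +- 0.15
   0.1 0.15 378 dz mm 0.49 +- 0.17
[ 0.50903134 -0.10039282  0.0421152 ] [-0.6559646   5.22084709 -0.07578575] [ 1.56393615  0.42394245 -0.03266837]
[[0.238, -0.971, -0.0], [-0.971, -0.238, 0.007], [-0.007, -0.001, -1.0]]
s -0.043257384075624086 y 0.0025813366644219364
```

View pics/z10.png

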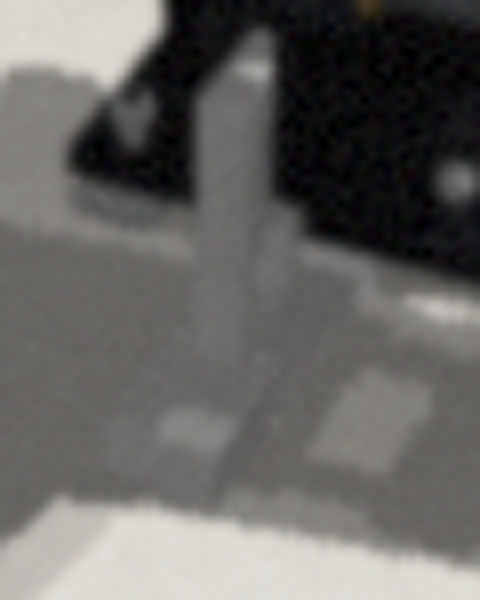

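Call:
apply_moves --plan '[[[0,0.04,-0.17,0,-0.003,0,0]]]'

```text
time_s: 15.13
tcp_pos: [0.5097, -0.1033, 0.0422]
ee_rot: [[0.238, -0.971, -0.001], [-0.971, -0.238, 0.006], [-0.006, -0.001, -1.0]]
wrist_force: [-0.8, 8.2, 1.0]
gripper_width: 0.158
```

```bash
bash chk.sh 11; bash chk.sh 12|tail -4
```

```text
side floor d 8e-05 12699
   0.003 0.03 362 dz mm 2.66 +- 0.08
   0.03 0.06 357 dz mm 2.22 +- 0.1
   0.06 0.1 343 dz mm 1.71 +- 0.1
   0.1 0.15 205 dz mm 0.97 +- 0.13
top floor d -0.00017 10850
   0.003 0.03 174 dz mm 2.72 +- 0.23
   0.03 0.06 442 dz mm 2.06 +- 0.16
   0.06 0.1 546 dz mm 1.7 +- 0.15
   0.1 0.15 377 dz mm 0.6 +- 0.18
[ 0.50976037 -0.1038205   0.04201319] [-0.23043134  5.83029306 -1.29367125] [ 1.65633191  0.42119215 -0.02841208]
[[0.238, -0.971, -0.001], [-0.971, -0.238, 0.005], [-0.005, -0.0, -1.0]]
s -0.03975611077639242 y 0.00245899526051545
   0.1 0.15 381 dz mm 0.46 +- 0.18
[ 0.50977489 -0.10380494  0.04201071] [-0.0660028   4.81458773 -0.18103354] [ 1.69313558  0.37395684 -0.02646777]
[[0.238, -0.971, -0.001], [-0.971, -0.238, 0.005], [-0.005, -0.001, -1.0]]
s -0.039767686938807834 y 0.0024768441878122234
```

View pics/z12.png

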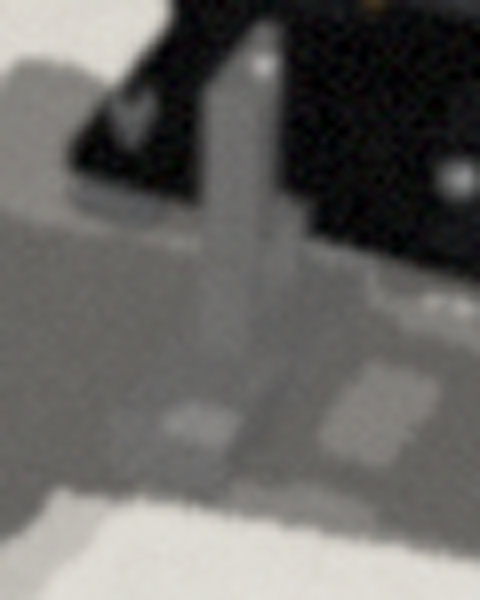

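```bash
python3 -c "
from h import *
print(finish_job()); print(sense()['wrist_force'],sense()['gripper_width'])"
```

```text
the job is handed in; nothing more can be done
None
the job is handed in; nothing more can be done
```

The aluminium wedge is under the plate's front lip, still gripped, and the job is handed in at about 15.5 s of the 45 s allowed. No verdict is reported, so what follows rests on my own checks.

**What I did:** I gripped the wedge on the rack, lifted it 11 mm and drew it about 90 mm off the hook. I turned it about 25°, laid it on the base and pushed it in under the lip.

**What went wrong on the way:** On the first push the wedge slid about 18 mm in the pads and tipped nose-down, with up to about 30 N upward on the wrist. I released it, and it settled flat with its thin end about 18 mm under the lip. I then gripped lower on the handle and pushed again without slip.

**Last checks before handing in:**

| Check | Reading |
|---|---|
| Lip lift, from plate depth against the first pictures | about 2.7 mm just behind the lip in both cameras, so about 3 mm at the edge |
| Push held on the wedge | about 5 N |
| Jaw opening | 13.7 mm on the 14 mm handle |
| Side position | about 2.5 mm off the lip's middle |
| Tool tilt | 0.005 rad |
| Movement between the last two readings | less than 0.1 mm |

**Less certain:**
- **Thin end:** I could not see it under the plate. That it lies flat is inferred from the tool height, which rose 0.5 mm over the second push.
- **Camera module:** I have no direct contact reading there; no unexplained force showed and the geometry leaves the gripper clear.
- **Post, gauge and lens:** I kept the arm away from them but did not measure their positions again.

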